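# Nest pallet spacer channels with one flipped over

## Robot

A 6-joint arm with a two-finger parallel gripper is mounted at the origin on the work surface. World frame = base frame: x ahead of the robot, y to its left, z up, the work surface at z = 0. Lengths are in m, angles in rad, forces in N, time in s.
With the tool pointing down it reaches from about 0.3 to 0.85 m from the base axis. Payload 5.4 kg.
Tool frame: the origin (TCP) lies on the centre line of the jaws, within the pads' length; the fingertips stand arm.tips_ahead ahead of it and the grasp point (between the pads) lies 8 mm behind it (arm.tips_ahead is the distance from the TCP to the fingertips, in m); z points along the fingers, y is the direction in which the jaws open and shut (so a half turn about z gives the same grasp; the last joint's range is limited). The gripper opens to 85 mm and grips with 20 to 120 N. Pads are 22 mm wide; open, the fingers measure 114 mm over their backs; the gripper's body (76 mm by 85 mm) begins 54 mm behind the grasp point. The pads swing forward as they close: fully open they stand 13 mm farther back than shut.
Start: joints at [-1.397, 0.158, 1.597, -0, 1.386, -0.21], TCP at [0.215, -0.533, 0.242] pointing down, gripper open.
Joint ranges: [-2.91, 2.91], [-0.94, 2.29], [0.18, 2.7], [-1.29, 4.43], [0.17, 2.64], [-3, 3]. Speed limits (rad/s): [2.57, 2.57, 3.14, 3.14, 3.14, 3.14].

## Interface

Orientations are given as [roll, pitch, yaw] about the fixed x, y, z axes, in that order (R = Rz(yaw) Ry(pitch) Rx(roll)).
In Python, from cell import arm gives the robot as it stands.
- The arm moves only by the tool play_rows, never from a script. Its argument "increments" is a list of rows, each a list of 7 numbers: the shift along the tool's x, y, z in cm, then the turn, a rotation vector about the tool's x, y, z in rad, then the closure, from 0 (fully open) to 1 (shut). In form: [[x, y, z, wx, wy, wz, gripper], ...]. A call has 1 to 20 rows; each row is the pose to reach, as a shift and turn from the pose commanded when the call began, along the tool's axes at that moment; what a row does not reach only later rows make up. A row lasts 1/12 s, in which the tool goes at most 41.7 mm and 7.16 degrees, less where a joint would pass 70% of its speed; a pose out of reach is approached as far as the arm can. A call with a gripper value outside its range is refused whole. The fingers move at their own pace and stop on an object; "force" is the grip in N (left out, the last holds). Time passes only in rows, so rows that repeat a pose let the fingers close. It gives the time, the measured TCP pose, the force and the opening at its end, in the units of the state.
- arm.observe(): the state, without advancing time (a new reading comes with each control period).
- arm.read_camera(name): name is "scene" or "top" or "wrist"; returns a dict with "frame" (400x640x3 uint8, blue, green, red), "range_z" (400x640 float32, m along the optical axis (not along the pixel's ray), 0 where there is no reading), "fx", "fy", "cx", "cy" (pixels), "rvec" (rotation vector, rad) and "tvec" (3), from world to camera coordinates, as OpenCV has them; the wrist camera has in their place "tool_from_camera" (4x4, takes a point from camera to tool coordinates, whose origin is the TCP and whose axes are the flange's). Camera axes: x right, y down, z forward; pixel columns grow to the right and rows downward; lengths in m; the calibration is good to about 2 mm. A picture is of the moment at which its call begins: read the wrist's pose just before it.
- arm.sign_off(): hands the job in, once; it reports no verdict.
The state is a dict: "t": time; "q": joint angles; "dq": joint speeds; "tau": joint torques, N m; "tool_pos": TCP position; "tool_rot": TCP orientation; "wrist_force": force on the tool from outside, world axes, zero at the start; "wrist_torque": the same for the moment, N m; "opening": finger opening in m.
Only numpy, scipy, OpenCV 4.12 (cv2) and the standard library are available. Lean on these libraries where they do the work, as an engineer would, in place of code of your own. Each camera call takes 0.05 s, during which the arm holds its last target. There are 200 camera calls.

## Task

Pack the three spacer channels as an interlocked bundle on the green tote lid: set the loose orange channel, legs up, close against the orange one that already lies by the rail, on the side away from the rail, ends in line. Then lay the yellow legs-down channel over the two, so that it straddles their neighbouring legs, with one of its legs fully down in each trough and its ends in line too. Set things down without slamming them, leave the bundle by the rail, do not disturb the carton, tape roll and cutter, and let go.

Things in the scene. Friction and masses are not known exactly. Their poses are not given: they have to be found in the camera images.
- first_mid (a point): Centre (25 mm up) of the orange U-channel on the lid, legs up, loose. 160 long (x), 60 wide (y, pointing away from the rail), 50 high; web 8 thick, legs 12 thick, trough 36 wide. The middle 80 mm of each leg is notched: 28 high there, counted from the web's outer face; the end 40 mm are full height. 0.22 kg. 3 to 8 mm from the rail, nearly parallel to it.
- second_mid (a point): Centre (25 mm up) of the second orange U-channel, legs up, loose on the mat; same profile as the first, x along its length, y across. Grip it across its 60 mm width, or pinch one leg in its notch (leg centre lines at y = +-24 mm; 20 mm of leg stand above the web there). Touching side by side, the orange centres are 60 mm apart. 0.18 to 0.31 kg.
- third_mid (a point): Centre (25 mm up) of the yellow U-channel, legs down, loose on the mat; same profile turned over, x along its length. At mid-length its 60 mm wide sides reach 28 mm down from its top. Fully nested its feet stand on the orange webs: its centre is 8 mm above theirs, over the line where they meet, with 6 mm play to either side if they touch. 0.18 to 0.31 kg.
- lid: Green tote lid used as packing board, fixed: 280 (x) x 260 (y) mm, flat top 20 mm above the bench. Origin: centre of its underside. An aluminium stop rail along x, 240 mm long, stands 22 mm above the top; its face towards the channels is at y = -75 mm. Ribs 6 mm high along the two x edges (last 12 mm).
- mat: Thin black rubber mat, fixed, 260 x 280 x 3 mm, origin at the centre of its underside; the two loose channels lie on it, side by side, 35 mm or more apart. Lid and mat lie on opposite sides of the bench, either way round.
- carton: Small sealed cardboard carton, 75 x 120 x 60 mm, origin at the centre of its underside. Bystander.
- tape: Amber tape roll lying flat, 100 mm across, 48 mm high, origin at the centre of its underside. Bystander.
- cutter: Closed blue box cutter, 130 x 22 x 18 mm, origin at the centre of its underside. Bystander.
Things that resemble listed ones, but are neither listed nor needed, are in the scene too. Of the things that look like the part that bears third_mid, the larger one is meant. Leave any blue look-alike of the part that bears first_mid alone.

How it is judged:
On the way, in this order (a step that is already met when the one before it is completed fails the run):
1. the second orange channel lies legs up beside the first, close against it, ends in line, let go (y of second_mid in the frame of first_mid between 0.056 and 0.067 m and x of second_mid in the frame of first_mid between -0.02 and 0.02 m and z of second_mid in the frame of first_mid between -0.004 and 0.004 m and angle between the x axis of second_mid and the x axis of first_mid, either way round below 0.1 rad and angle between second_mid's own z axis and vertical below 0.08 rad and contact force between the fingers and second below 0.2 N), for 0.2 s.
2. the yellow channel sits fully down, one leg in each trough (y of second_mid in the frame of first_mid between 0.056 and 0.067 m and x of second_mid in the frame of first_mid between -0.02 and 0.02 m and z of second_mid in the frame of first_mid between -0.004 and 0.004 m and angle between the x axis of second_mid and the x axis of first_mid, either way round below 0.1 rad and angle between each of second_mid, third_mid's own z axis and vertical below 0.08 rad and z of third_mid in the frame of first_mid between 0.003 and 0.013 m and y of third_mid in the frame of first_mid between 0.018 and 0.046 m and x of third_mid in the frame of first_mid between -0.02 and 0.02 m and angle between the x axis of third_mid and the x axis of first_mid, either way round below 0.12 rad), for 0.2 s.
At the end, for the whole second after the job is handed in: First orange channel flat by the rail (within 20 mm); second flat beside it on the free side, gap at most 7 mm; yellow one level, fully down, a leg in each trough (centre 3 to 13 mm above theirs). All ends in line within 20 mm, parallel within 5 degrees, let go, at rest (all of step 2 and y of first_mid in the frame of lid between -0.052 and -0.025 m and x of first_mid in the frame of lid between -0.06 and 0.06 m and z of first_mid in the frame of lid between 0.04 and 0.05 m and angle between the x axis of first_mid and the x axis of lid, either way round below 0.12 rad and angle between first_mid's own z axis and vertical below 0.08 rad); the robot touches nothing.
It fails at once if a bystander (carton, tape roll, cutter) is moved by more than 20 mm (distance of any of carton, tape, cutter from where it was at the start of the episode above 0.02 m).
It fails at once if a channel is slammed down or rammed (over 60 N between it and what it is set on or against) (contact force between any of third, second and first above 60 N or contact force between third and second above 60 N or contact force between second and lid above 60 N).
It also fails if it takes over 69 s, if anything falls off the work surface, if the arm or the gripper's body presses on something with over 40 N, if the wrist force passes 120 N, or if a joint passes its speed limit or range.

## Working session

There is one attempt and no reset: what is moved stays moved. The work goes in short steps, Python scripts to look and compute and a tool call to move; the robot and the scene stay as the last step left them, time stands still between calls to the robot, and variables do not carry over. Pictures are saved under pics/ and viewed, about 8 in all and at most 12, crops included, and the job is handed in when it is done.

Besides the shell and the picture viewer there is one more tool, called as name([rows], argument=value, ...), one row to a line, values as JSON. play_rows: Moves the arm, as the interface text tells. Its arguments: {"type":"object","properties":{"increments":{"type":"array","items":{"type":"array","items":{"type":"number"}}},"force":{"type":"number"}},"required":["increments"]}

```bash
ls; mkdir -p pics
cat > h.py <<'E'
import numpy as np, cv2
from cell import arm
from scipy.spatial.transform import Rotation as R
def cam(name):
    s=arm.observe(); c=arm.read_camera(name)
    K=np.array([[c['fx'],0,c['cx']],[0,c['fy'],c['cy']],[0,0,1.]])
    if 'rvec' in c:
        Rc=cv2.Rodrigues(np.array(c['rvec'],float))[0]; t=np.array(c['tvec'],float).ravel()
        M=np.eye(4); M[:3,:3]=Rc.T; M[:3,3]=-Rc.T@t
    else:
        T=np.eye(4); T[:3,:3]=R.from_euler('xyz',s['tool_rot']).as_matrix(); T[:3,3]=s['tool_pos']
        M=T@np.array(c['tool_from_camera'])
    return c,K,M   # M: world from camera
def cloud(c,K,M):
    z=c['range_z']; v,u=np.mgrid[:z.shape[0],:z.shape[1]]
    P=np.stack([(u-K[0,2])/K[0,0]*z,(v-K[1,2])/K[1,1]*z,z],-1)
    W=P@M[:3,:3].T+M[:3,3]; W[z==0]=np.nan
    return W
def ray(K,M,u,v,zp):
    d=M[:3,:3]@np.array([(u-K[0,2])/K[0,0],(v-K[1,2])/K[1,1],1.]); o=M[:3,3]
    return o+d*(zp-o[2])/d[2]
E
python3 - <<'E'
from h import *
print(arm.observe(), arm.tips_ahead)
ims=[]
for n in('scene','top'):
    c,K,M=cam(n); cv2.imwrite(f'pics/{n}0.png',c['frame']); np.savez(f'{n}0.npz',f=c['frame'],W=cloud(c,K,M),K=K,M=M); print(n,M[:3,3].round(3))
E
```

```text
pics
{'t': 0.0, 'q': array([-1.39708906e+00,  1.59064093e-01,  1.59823942e+00, -1.05960131e-05,
        1.38620894e+00, -2.10094690e-01]), 'dq': array([-3.40292101e-04, -7.87094929e-06, -1.31740568e-03, -4.74196470e-04,
        1.37319338e-03,  1.07337849e-03]), 'tau': array([ 6.06530120e-04, -3.96007812e+01, -3.31423295e+01, -1.28639485e-04,
        8.69929441e-03,  5.47435974e-06]), 'tool_pos': array([ 0.21518467, -0.53258526,  0.24130484]), 'tool_rot': array([-3.13971290e+00, -3.90194650e-04,  3.83803549e-01]), 'wrist_force': array([0.85839267, 0.44911366, 0.06030549]), 'wrist_torque': array([-0.02254045,  0.01318967,  0.00598809]), 'opening': 0.08522454225042687} 0.011
scene [1.256 0.592 0.95 ]
top [0.353 0.041 1.501]
```

View pics/top0.png

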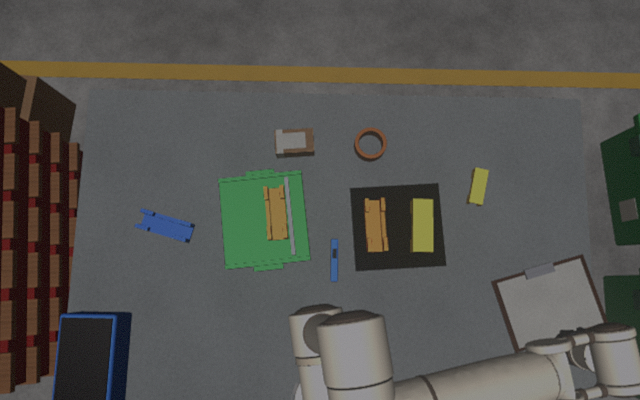

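View pics/scene0.png

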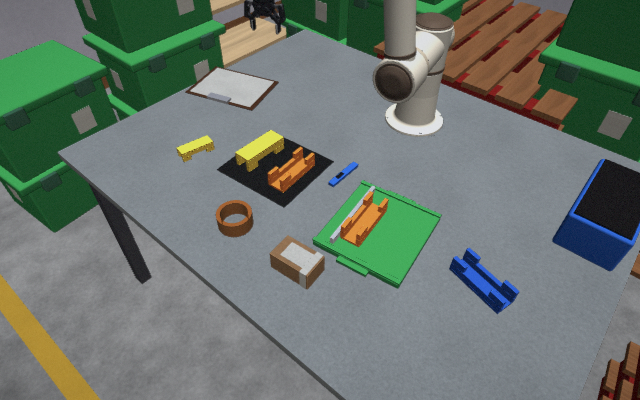

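The top view shows these candidates:
- **Orange:** on the lid at (275,212), which is first. On the mat at (376,225), which is second. The blue look-alike at (165,226) stays put.
- **Yellow:** the larger one on the mat at (423,225), which is third. The smaller one at (479,187) is a decoy.

The rail is at (290,215), on the right of first, so second goes on first's left (+y).

```bash
cat >> h.py <<'E'
def masks(f):
    h=cv2.cvtColor(f,cv2.COLOR_BGR2HSV)
    return dict(orange=cv2.inRange(h,(7,130,60),(19,255,255)),yellow=cv2.inRange(h,(22,120,60),(33,255,255)),green=cv2.inRange(h,(45,100,40),(75,255,255)))
def rect(P):
    (c,(a,b),th)=cv2.minAreaRect((P[:,:2]*1000).astype(np.float32))
    if a<b: a,b,th=b,a,th+90
    th=(th+90)%180-90
    return np.round(c,1),round(a,1),round(b,1),round(th,2)
E
python3 - <<'E'
from h import *
for n in('top','scene'):
    d=np.load(f'{n}0.npz'); m=masks(d['f']);W=d['W']
    for k in m:
        nl,L,st,ce=cv2.connectedComponentsWithStats(m[k])
        for i in range(1,nl):
            if st[i,4]<80: continue
            P=W[L==i]; P=P[~np.isnan(P[:,0])]
            if len(P)<50 or abs(P[:,1]).max()>1 or P[:,0].max()>1.0 or P[:,2].max()>.15 or P[:,2].min()<-.03: continue
            zt=np.percentile(P[:,2],98); T=P[P[:,2]>zt-.008]
            print(n,k,ce[i].round(),st[i,4],'ztop',zt.round(4),'all',rect(P),'top',rect(T),'zq',np.percentile(P[:,2],[5,50,80]).round(3))
E
```

```text
top orange [370. 143.] 241 ztop 0.0537 all (array([ 776.1, -110.1]), 95.7, 92.3, -71.67) top (array([ 775.1, -111.3]), 94.3, 90.2, -0.73) zq [0.041 0.047 0.049]
top orange [275. 199.] 311 ztop 0.0729 all (array([584.5, 177.8]), 89.2, 55.5, 6.71) top (array([609. , 180.8]), 55.5, 37.1, -84.49) zq [0.023 0.032 0.064]
top orange [375. 225.] 1055 ztop 0.0559 all (array([ 526. , -131.4]), 168.9, 69.6, 3.84) top (array([ 520.5, -127.2]), 158.8, 60.2, 3.4) zq [0.005 0.014 0.037]
top yellow [478. 186.] 484 ztop 0.0403 all (array([ 648.9, -446.2]), 114.9, 43.6, -12.61) top (array([ 647.7, -444.9]), 112.1, 41.6, -12.61) zq [0.028 0.034 0.037]
top yellow [422. 225.] 1134 ztop 0.0585 all (array([ 526.1, -274.6]), 170.9, 75.3, -0.1) top (array([ 520.9, -267.6]), 159.9, 58.6, -0.9) zq [0.042 0.052 0.055]
top green [260. 221.] 6236 ztop 0.0285 all (array([537.3, 214.7]), 314.7, 257.8, 7.38) top (array([533.3, 214.1]), 306.1, 257.1, 7.59) zq [0.013 0.019 0.023]
scene orange [291. 170.] 1114 ztop 0.053 all (array([ 500.1, -149.1]), 214.7, 105.8, 3.44) top (array([ 523.2, -128.3]), 162.6, 64.1, 3.8) zq [0.003 0.024 0.041]
scene orange [363. 221.] 1241 ztop 0.0703 all (array([555.1, 173.8]), 162.7, 66.4, 6.54) top (array([554.8, 176.1]), 162.5, 60.4, 6.36) zq [0.024 0.04  0.06 ]
scene orange [234. 218.] 898 ztop 0.049 all (array([ 780.4, -109.7]), 100.3, 98.6, -80.85) top (array([ 780.2, -110.2]), 99.5, 98.5, 84.2) zq [0.007 0.036 0.046]
scene yellow [259. 149.] 985 ztop 0.0543 all (array([ 513.3, -293.9]), 186.8, 120.1, -0.81) top (array([ 524.8, -267. ]), 162.4, 64.7, -1.38) zq [0.007 0.049 0.052]
scene yellow [195. 147.] 455 ztop 0.0374 all (array([ 650.7, -462.9]), 112.2, 87.8, -7.88) top (array([ 651.9, -446.5]), 110.6, 51.9, -9.6) zq [0.006 0.031 0.034]
scene green [382. 236.] 6209 ztop 0.026 all (array([537.3, 210.6]), 315.3, 268.2, 7.34) top (array([542.5, 214.8]), 295.4, 260.6, 7.41) zq [0.014 0.018 0.021]
```

Run:
```python
from h import *
d=np.load('top0.npz'); f=d['f'][160:280,210:490]; cv2.imwrite('pics/crop1.png',cv2.resize(f,None,fx=2.8,fy=2.8,interpolation=cv2.INTER_CUBIC))
```

```text
(no output)
```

View pics/crop1.png

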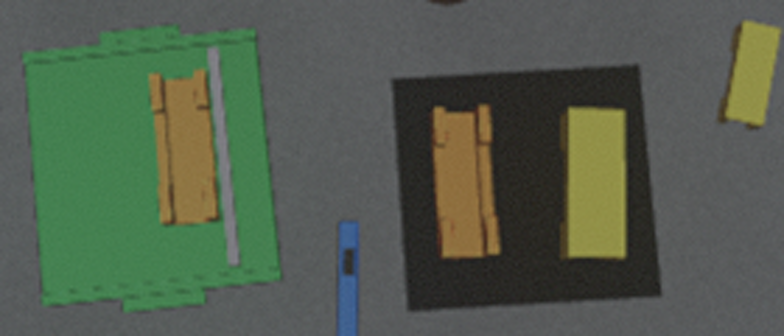

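The crop confirms the choice: first at (190,150) with the rail to its right, second at (465,180), and the large yellow third at (597,182). The plan is to pinch second's +y leg in its notch, since a finger wouldn't fit between the two channels.

```bash
cat >> h.py <<'E'
def inc(x,y,z,yawdeg):
    s=arm.observe(); A=R.from_euler('xyz',s['tool_rot']); 
    B=R.from_euler('xyz',[np.pi,0,np.radians(yawdeg)])
    p=A.inv().apply(np.array([x,y,z])-s['tool_pos'])*100
    r=(A.inv()*B).as_rotvec()
    print('inc',p.round(2),r.round(4))
E
python3 -c "
from h import *
inc(.52,-.104,.26,3.5)"
```

```text
inc [ 44.32 -28.34  -1.8 ] [-1.700e-03 -1.000e-04  3.227e-01]
```

play_rows([
  [10,-6.4,-1.8,-0.0017,0,0.1,0],
  [44.32,-28.34,-1.8,-0.0017,0,0.3227,0],
  [44.32,-28.34,-1.8,-0.0017,0,0.3227,0],
  [44.32,-28.34,-1.8,-0.0017,0,0.3227,0],
  [44.32,-28.34,-1.8,-0.0017,0,0.3227,0],
  [44.32,-28.34,-1.8,-0.0017,0,0.3227,0],
  [44.32,-28.34,-1.8,-0.0017,0,0.3227,0],
  [44.32,-28.34,-1.8,-0.0017,0,0.3227,0],
  [44.32,-28.34,-1.8,-0.0017,0,0.3227,0],
  [44.32,-28.34,-1.8,-0.0017,0,0.3227,0],
  [44.32,-28.34,-1.8,-0.0017,0,0.3227,0],
  [44.32,-28.34,-1.8,-0.0017,0,0.3227,0],
  [44.32,-28.34,-1.8,-0.0017,0,0.3227,0.55],
  [44.32,-28.34,-1.8,-0.0017,0,0.3227,0.55],
  [44.32,-28.34,-1.8,-0.0017,0,0.3227,0.55],
  [44.32,-28.34,-1.8,-0.0017,0,0.3227,0.55],
  [44.32,-28.34,-1.8,-0.0017,0,0.3227,0.55],
  [44.32,-28.34,-1.8,-0.0017,0,0.3227,0.55],
])

```text
t: 1.6
tool_pos: [0.5196, -0.1055, 0.2602]
tool_rot: [3.14, 0.0, 0.059]
wrist_force: [0.8, 0.6, -0.6]
opening: 0.0382
```

```bash
cat >> h.py <<'E'
def look(tag,name='wrist',save=True):
    c,K,M=cam(name); W=cloud(c,K,M)
    if save: cv2.imwrite(f'pics/{tag}.png',c['frame'])
    for k,mk in masks(c['frame']).items():
        if k=='green': continue
        nl,L,st,ce=cv2.connectedComponentsWithStats(mk)
        for i in range(1,nl):
            if st[i,4]<300: continue
            P=W[L==i]; P=P[~np.isnan(P[:,0])]
            if len(P)<200: continue
            zt=np.percentile(P[:,2],98); T=P[P[:,2]>zt-.008]
            print(name,k,ce[i].round(),st[i,:4],st[i,4],'ztop',zt.round(4),'top',rect(T),'zq',np.percentile(P[:,2],[5,20,50,80]).round(3))
    return c,K,M,W
E
python3 - <<'E'
from h import *
s=arm.observe(); print(s['t'],s['tool_pos'],s['tool_rot'],s['opening'])
c,K,M,W=look('w1'); print('cam',M.round(3)[:3])
E
```

```text
1.6 [ 0.51956094 -0.10549945  0.26016383] [3.13989932e+00 7.89638517e-05 5.91764288e-02] 0.0382112644596944
wrist orange [ 54. 115.] [  0  33 112 166] 10048 ztop 0.0705 top (array([553.3, 173.1]), 159.4, 61.4, 6.55) zq [0.028 0.034 0.047 0.064]
wrist orange [342. 174.] [311  88  59 145] 1572 ztop 0.0537 top (array([ 523.2, -129.9]), 159.8, 60.0, 3.91) zq [0.003 0.01  0.031 0.052]
wrist yellow [622.  76.] [580   4  60 115] 2977 ztop 0.0359 top (array([ 635.8, -443.5]), 81.9, 43.1, -10.15) zq [0.006 0.018 0.033 0.035]
wrist yellow [316. 107.] [312  90  10  38] 330 ztop 0.0544 top (array([ 582. , -101.4]), 37.4, 9.5, 3.09) zq [0.051 0.052 0.053 0.053]
wrist yellow [332. 112.] [313  91  40  59] 978 ztop 0.0316 top (array([ 547.9, -104.5]), 22.6, 10.4, 3.18) zq [0.01  0.01  0.011 0.012]
wrist yellow [461. 164.] [415  95  95 145] 9512 ztop 0.054 top (array([ 523.8, -270.2]), 160.3, 61.3, -0.41) zq [0.02  0.051 0.052 0.053]
cam [[ 0.06  -0.954 -0.295  0.595]
 [-0.998 -0.057 -0.019 -0.102]
 [ 0.001  0.296 -0.955  0.391]]
```

View pics/w1.png

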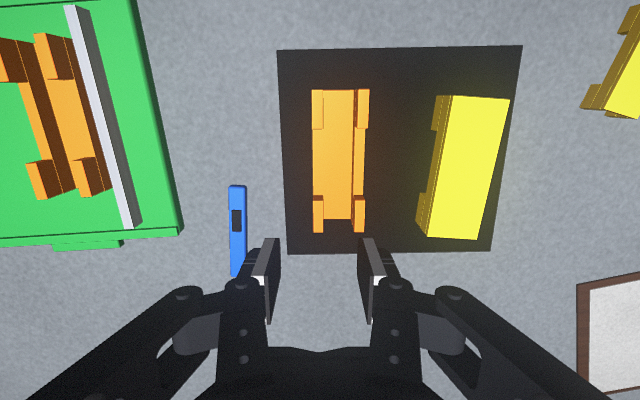

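The wrist view shows second at (342,165) with its left leg at (317,160), and third at (461,165). Both match the top and scene measurements within 3 mm. Next I check the fingertip depth from the range image.

Run:
```python
from h import *
c,K,M,W=look('w1b',save=False)
s=arm.observe(); A=R.from_euler('xyz',s['tool_rot'])
T=A.inv().apply((W-s['tool_pos']).reshape(-1,3)).reshape(W.shape)
for (a,b) in((240,285),(355,400)):
    P=T[232:330,a:b].reshape(-1,3); P=P[(~np.isnan(P[:,0]))&(P[:,2]<.05)]
    print(len(P),np.percentile(P,[1,50,99],axis=0).round(4).tolist())
    Q=P[P[:,2]>np.percentile(P[:,2],99)-.012]; print('tip zone',Q.min(0).round(4),Q.max(0).round(4))
inc(.5216,-.106,.075,3.9)
```

```text
wrist orange [ 54. 115.] [  0  33 112 167] 10012 ztop 0.0705 top (array([553.3, 173.3]), 158.9, 61.5, 6.52) zq [0.028 0.034 0.047 0.064]
wrist orange [342. 175.] [311  88  59 145] 1588 ztop 0.0535 top (array([ 523.3, -130. ]), 159.6, 60.1, 3.9) zq [0.003 0.01  0.031 0.052]
wrist yellow [622.  76.] [580   5  60 114] 3001 ztop 0.0359 top (array([ 635.7, -443.4]), 81.8, 42.9, -10.92) zq [0.007 0.018 0.033 0.035]
wrist yellow [316. 107.] [312  90  10  38] 316 ztop 0.0542 top (array([ 582. , -101.4]), 37.3, 9.4, 3.09) zq [0.052 0.052 0.053 0.053]
wrist yellow [332. 112.] [313  91  40  61] 953 ztop 0.0314 top (array([ 546.3, -104.5]), 24.0, 10.3, 3.21) zq [0.009 0.01  0.011 0.012]
wrist yellow [461. 165.] [415  95  95 145] 9508 ztop 0.054 top (array([ 523.9, -270.2]), 159.9, 61.2, -0.6) zq [0.02  0.051 0.052 0.053]
3067 [[-0.0106, -0.0307, -0.0626], [0.0104, -0.0193, -0.027], [0.0171, -0.0136, 0.007]]
tip zone [-0.0118 -0.0314 -0.005 ] [ 0.0113 -0.0175  0.0102]
3183 [[-0.0106, 0.0166, -0.0625], [0.0105, 0.0224, -0.0271], [0.0171, 0.0338, 0.0066]]
tip zone [-0.0121  0.0205 -0.0053] [0.0112 0.0345 0.0109]
inc [ 0.18  0.04 18.53] [ 0.0017 -0.0002 -0.0087]
```

Tips are about 10 mm ahead of the TCP, and the fingers are about 13 mm thick. Descending to TCP z = 0.027 puts the tips about 5 mm above the web.

play_rows([
  [0.18,0.04,4,0.0017,-0.0002,-0.0087,0.55],
  [0.18,0.04,8,0.0017,-0.0002,-0.0087,0.55],
  [0.18,0.04,12,0.0017,-0.0002,-0.0087,0.55],
  [0.18,0.04,15.5,0.0017,-0.0002,-0.0087,0.55],
  [0.18,0.04,18.0,0.0017,-0.0002,-0.0087,0.55],
  [0.18,0.04,20,0.0017,-0.0002,-0.0087,0.55],
  [0.18,0.04,21.5,0.0017,-0.0002,-0.0087,0.55],
  [0.18,0.04,22.5,0.0017,-0.0002,-0.0087,0.55],
  [0.18,0.04,23.3,0.0017,-0.0002,-0.0087,0.55],
  [0.18,0.04,23.3,0.0017,-0.0002,-0.0087,0.55],
  [0.18,0.04,23.3,0.0017,-0.0002,-0.0087,0.55],
])

```text
t: 2.62
tool_pos: [0.5223, -0.1054, 0.0277]
tool_rot: [3.141, -0.001, 0.07]
wrist_force: [-0.2, 0.9, -0.5]
opening: 0.0386
```

Run:
```python
from h import *
c,K,M,W=look('w2'); s=arm.observe(); print(s['tool_pos'],s['wrist_force'],s['opening'])
```

```text
wrist orange [397. 215.] [296  82 189 292] 10142 ztop 0.0964 top (array([ 534.8, -115.6]), 27.3, 8.8, -61.07) zq [0.003 0.019 0.041 0.071]
wrist orange [363. 274.] [356 238  18  84] 743 ztop 0.0543 top (array([ 523.5, -126.1]), 23.1, 1.7, 0.52) zq [0.019 0.027 0.039 0.049]
wrist orange [428. 368.] [420 348  21  47] 460 ztop 0.1031 top (array([ 537.1, -130.7]), 10.5, 1.9, 29.37) zq [0.037 0.042 0.048 0.052]
wrist yellow [316. 140.] [300  85  33 114] 3589 ztop 0.0539 top (array([ 581.6, -101.8]), 38.5, 10.8, 3.77) zq [0.052 0.052 0.053 0.053]
wrist yellow [458. 141.] [437  86  45 114] 3374 ztop 0.0539 top (array([ 584.7, -149.8]), 38.4, 11.3, 3.53) zq [0.052 0.052 0.053 0.053]
wrist yellow [355. 204.] [304  88 107 261] 17052 ztop 0.0313 top (array([ 517.9, -106.3]), 74.0, 11.8, 3.83) zq [0.01  0.01  0.011 0.012]
wrist yellow [609. 278.] [532 103 108 297] 14503 ztop 0.0531 top (array([ 521.3, -219.2]), 106.1, 43.0, 51.23) zq [0.007 0.017 0.032 0.045]
wrist yellow [423. 238.] [408 186  34 106] 2254 ztop 0.0318 top (array([ 538.7, -153. ]), 51.5, 12.3, 4.2) zq [0.03  0.03  0.031 0.031]
[ 0.52279419 -0.10555872  0.02829164] [-0.13905803  0.5383335  -0.61340538] 0.03867115099143149
```

View pics/w2.png

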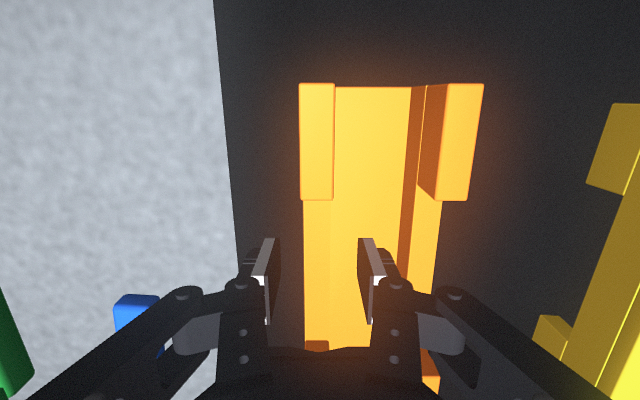

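The left leg (columns 303–335) stands between the pads (265 and 372), well centred. I close on it and lift.

play_rows([
  [0,0,0,0,0,0,1],
  [0,0,0,0,0,0,1],
  [0,0,0,0,0,0,1],
  [0,0,0,0,0,0,1],
  [0,0,0,0,0,0,1],
  [0,0,0,0,0,0,1],
  [0,0,-0.5,0,0,0,1],
  [0,0,-1.5,0,0,0,1],
  [0,0,-4,0,0,0,1],
  [0,0,-7,0,0,0,1],
  [0,0,-10,0,0,0,1],
  [0,0,-13,0,0,0,1],
  [0,0,-14,0,0,0,1],
  [0,0,-14,0,0,0,1],
], force=70)

```text
t: 3.83
tool_pos: [0.524, -0.1059, 0.1708]
tool_rot: [3.138, -0.006, 0.07]
wrist_force: [1.0, 0.3, -2.9]
opening: 0.01
```

Run:
```python
from h import *
c,K,M,W=look('w3'); s=arm.observe(); print(s['t'],s['tool_pos'],s['tool_rot'],s['wrist_force'],s['wrist_torque'],s['opening'])
```

```text
wrist orange [ 16. 176.] [  0  74  48 160] 3981 ztop 0.0701 top (array([496.3, 137.8]), 39.9, 12.8, -6.37) zq [0.037 0.041 0.048 0.061]
wrist orange [386. 190.] [300  84 185 268] 29059 ztop 0.196 top (array([ 558.9, -129.2]), 90.8, 60.5, 4.17) zq [0.152 0.153 0.172 0.194]
wrist yellow [505. 195.] [437 103 137 186] 15641 ztop 0.0539 top (array([ 523.9, -270.3]), 160.1, 61.9, -0.43) zq [0.032 0.051 0.052 0.053]
3.8833 [ 0.52245784 -0.10526366  0.16798007] [ 3.14064731e+00 -1.98632101e-03  6.97863456e-02] [-0.10482422 -0.01907302 -3.65981385] [0.12200667 0.04579731 0.01569252] 0.010050119897986654
```

Run:
```python
from h import *
c,K,M,W=look('w3b',save=False); s=arm.observe(); A=R.from_euler('xyz',s['tool_rot'])
m=masks(c['frame'])['orange']|masks(c['frame'])['yellow']
T=A.inv().apply((W-s['tool_pos']).reshape(-1,3)); ok=(m.ravel()>0)&(T[:,2]<.05)&(T[:,2]>-.06)&(abs(T[:,1]-.024)<.06)&(T[:,0]>.03); P=T[ok]
print(np.percentile(P,[.5,99.5],axis=0).round(4))
for lo,hi in((-.03,-.018),(-.014,-.0),(-.006,.006),(.01,.036),(.042,.054)):
    Q=P[(P[:,1]>lo)&(P[:,1]<hi)]; print(lo,len(Q)>0 and np.percentile(Q[:,2],[2,10,50,90,98]).round(4))
web=P[(P[:,1]>.012)&(P[:,1]<.034)&(P[:,0]<.075)]
if len(web)>50:
    g,_,_,_=np.linalg.lstsq(np.c_[web[:,:2],np.ones(len(web))],web[:,2],rcond=None); print('web plane',g.round(4))
inc(.544,.30,.19,6.5)
```

```text
wrist orange [ 15. 177.] [  0  79  46 154] 3700 ztop 0.07 top (array([496.7, 138.2]), 39.9, 9.7, -1.2) zq [0.038 0.041 0.048 0.06 ]
wrist orange [386. 190.] [300  84 185 268] 28986 ztop 0.1928 top (array([ 557.5, -128.5]), 90.8, 60.2, 4.19) zq [0.149 0.15  0.169 0.191]
wrist yellow [508. 193.] [439 100 141 190] 16423 ztop 0.0539 top (array([ 523.8, -269.9]), 160.4, 61.3, -0.38) zq [0.03  0.051 0.052 0.053]
[[ 0.0303 -0.0037 -0.0273]
 [ 0.0798  0.0554  0.0174]]
-0.03 False
-0.014 [-0.0271 -0.0267 -0.0259 -0.0247 -0.0037]
-0.006 [-0.0272 -0.0268 -0.0259 -0.0248 -0.0037]
0.01 [0.0147 0.0152 0.016  0.0168 0.0173]
0.042 [-0.027  -0.0265 -0.0213  0.0107  0.0163]
web plane [-0.0024  0.0012  0.0161]
inc [  5.09 -40.22  -2.37] [-0.0009  0.0014 -0.0436]
```

play_rows([
  [0.3,-2,-2,0,0,0,1],
  [0.7,-5,-2.4,0,0,-0.01,1],
  [1.2,-8.5,-2.4,0,0,-0.0436,1],
  [1.7,-12.5,-2.4,0,0,-0.0436,1],
  [2.2,-16.5,-2.4,0,0,-0.0436,1],
  [2.7,-20.5,-2.4,0,0,-0.0436,1],
  [3.2,-24.5,-2.4,0,0,-0.0436,1],
  [3.7,-28.5,-2.4,0,0,-0.0436,1],
  [4.2,-32.5,-2.4,0,0,-0.0436,1],
  [4.6,-36,-2.4,0,0,-0.0436,1],
  [4.9,-38.5,-2.4,0,0,-0.0436,1],
  [5.1,-40.2,-2.4,0,0,-0.0436,1],
  [5.1,-40.2,-2.4,0,0,-0.0436,1],
  [5.1,-40.2,-2.4,0,0,-0.0436,1],
  [5.1,-40.2,-2.4,0,0,-0.0436,1],
])

```text
t: 5.18
tool_pos: [0.5439, 0.2985, 0.189]
tool_rot: [3.14, 0.004, 0.113]
wrist_force: [0.1, 0.0, -3.2]
opening: 0.0098
```

Run:
```python
from h import *
c,K,M,W=look('w4'); s=arm.observe(); print(s['t'],s['tool_pos'],s['tool_rot'],s['wrist_force'],s['opening'])
look('x','top',False)
```

```text
wrist orange [400. 188.] [301  85 218 267] 35717 ztop 0.2134 top (array([579.7, 276.7]), 91.2, 60.4, 6.53) zq [0.043 0.17  0.172 0.21 ]
5.2333 [0.54422147 0.29823033 0.18954954] [3.14065519e+00 2.88219548e-03 1.12399567e-01] [-0.2449094   0.19899659 -2.63616993] 0.009971394940706852
top orange [275. 204.] [264 186  23  49] 512 ztop 0.0727 top (array([557.5, 174.4]), 142.9, 55.5, 7.11) zq [0.023 0.026 0.032 0.054]
top yellow [478. 186.] [468 168  20  37] 487 ztop 0.0403 top (array([ 647.3, -445.4]), 113.0, 42.2, -11.7) zq [0.028 0.031 0.034 0.037]
top yellow [422. 225.] [412 198  22  55] 1131 ztop 0.0585 top (array([ 520.9, -267.3]), 159.5, 59.0, -0.98) zq [0.043 0.049 0.052 0.054]
```

View pics/w4.png

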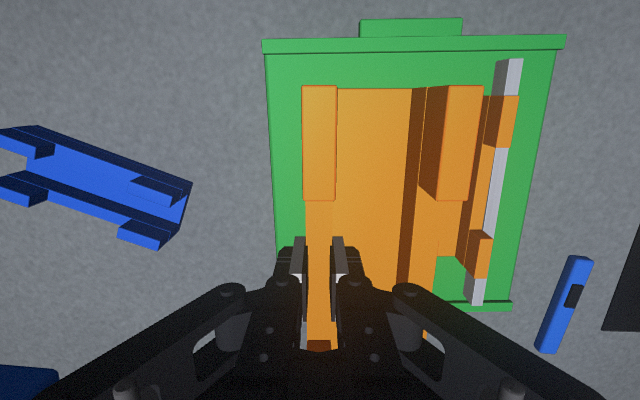

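The view shows the held second at (390,180) level. Of first only the rail-side leg tops show, at (500,120) and (480,255), with the rail to their right. I measure those leg tops.

Run:
```python
from h import *
c,K,M,W=look('x',save=False); m=masks(c['frame'])['orange']>0
sel=m&(W[...,2]>.064)&(W[...,2]<.076); 
nl,L,st,ce=cv2.connectedComponentsWithStats(sel.astype(np.uint8))
for i in range(1,nl):
    if st[i,4]>40: print(ce[i].round(),st[i],rect(W[L==i]),W[L==i].mean(0).round(4))
P=W[sel]; print(rect(P))
g=(masks(c['frame'])['orange']==0)&(W[...,2]>.036)&(W[...,2]<.048)&(W[...,1]<.2)&(W[...,0]<.7)
print('rail',rect(W[g]),np.nanmedian(W[g][:,2]))
```

```text
wrist orange [399. 188.] [301  85 216 267] 35466 ztop 0.2146 top (array([580.2, 276.4]), 91.4, 60.4, 6.43) zq [0.044 0.171 0.173 0.212]
[503. 122.] [490  97  27  51 921] (array([615.7, 157.5]), 39.1, 13.5, 8.25) [0.6161 0.1586 0.069 ]
[481. 257.] [471 237  21  42 659] (array([496.9, 143.6]), 40.3, 12.7, 6.95) [0.4978 0.1446 0.0689]
(array([556. , 150.1]), 159.1, 13.8, 6.8)
rail (array([546.4, 141. ]), 238.9, 30.2, 7.54) 0.041444273170542195
```

```bash
python3 -c "
from h import *
inc(.5437,.263,.048,6.7)"
```

```text
inc [-0.48  3.49 14.26] [ 0.0004  0.0013 -0.005 ]
```

play_rows([
  [-0.2,1.5,1,0,0.001,-0.005,1],
  [-0.48,3,3,0,0.001,-0.005,1],
  [-0.48,3.49,5.5,0,0.001,-0.005,1],
  [-0.48,3.49,8,0,0.001,-0.005,1],
  [-0.48,3.49,10.5,0,0.001,-0.005,1],
  [-0.48,3.49,12.2,0,0.001,-0.005,1],
  [-0.48,3.49,13.2,0,0.001,-0.005,1],
  [-0.48,3.49,13.8,0,0.001,-0.005,1],
  [-0.48,3.49,14.2,0,0.001,-0.005,1],
  [-0.48,3.49,14.2,0,0.001,-0.005,1],
  [-0.48,3.49,14.2,0,0.001,-0.005,1],
])

```text
t: 6.25
tool_pos: [0.5449, 0.2644, 0.0504]
tool_rot: [-3.141, -0.003, 0.118]
wrist_force: [-0.3, 0.5, -1.9]
opening: 0.0102
```

```bash
cat >> h.py <<'E'
def legs(zlo=.062,zhi=.085,ymin=.1,ymax=.32):
    c,K,M=cam('wrist'); W=cloud(c,K,M); mm=masks(c['frame']); m=(mm['orange']|mm['yellow'])>0
    sel=m&(W[...,2]>zlo)&(W[...,2]<zhi)&(W[...,1]>ymin)&(W[...,1]<ymax)
    nl,L,st,ce=cv2.connectedComponentsWithStats(sel.astype(np.uint8))
    for i in range(1,nl):
        if st[i,4]>100:
            P=W[L==i]; print(ce[i].round(),st[i,4],rect(P),'z',np.median(P[:,2]).round(4))
    return c,K,M,W
E
python3 - <<'E'
from h import *
s=arm.observe(); print(s['t'],s['tool_pos'],s['tool_rot'],s['wrist_force'],s['opening'])
c,K,M,W=legs(); cv2.imwrite('pics/w5.png',c['frame'])
E
```

```text
6.25 [0.54492814 0.26440417 0.05044305] [-3.14133182e+00 -2.98646567e-03  1.18315415e-01] [-0.30664622  0.52597067 -1.93549849] 0.010224562679849917
[320. 155.] 2762 (array([603.5, 269.8]), 39.6, 12.0, 6.66) z 0.0745
[474. 142.] 9950 (array([609.6, 213.7]), 40.8, 30.6, 6.39) z 0.0702
[620. 150.] 4086 (array([614.8, 160.4]), 40.8, 13.5, 16.81) z 0.0688
[565. 365.] 443 (array([515.4, 144.8]), 14.4, 6.3, 72.14) z 0.067
```

View pics/w5.png

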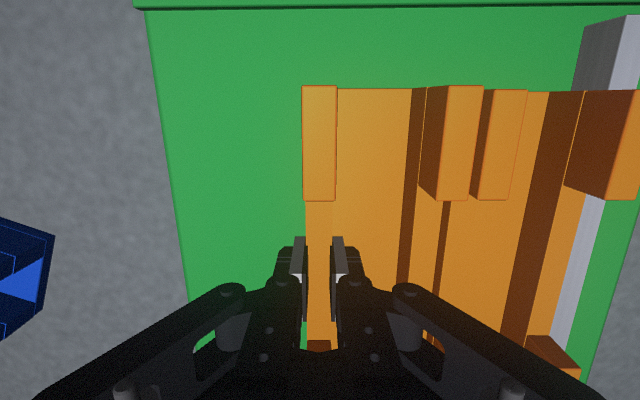

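Far ends line up (row ~87 for all). I measure the remaining gap between the neighbouring legs more precisely.

```bash
cat >> h.py <<'E'
def prof(x0=.590,x1=.630,th=6.6,zlo=.06,res=True):
    c,K,M=cam('wrist'); W=cloud(c,K,M); mm=masks(c['frame']); m=(mm['orange']|mm['yellow'])>0
    P=W[m&(W[...,2]>zlo)&(W[...,2]<.1)&(W[...,1]>.1)&(W[...,1]<.32)]
    t=np.radians(th); v=-P[:,0]*np.sin(t)+P[:,1]*np.cos(t); u=P[:,0]*np.cos(t)+P[:,1]*np.sin(t)
    k=(P[:,0]>x0)&(P[:,0]<x1); 
    for b in np.arange(.06,.22,.001):
        q=k&(v>=b)&(v<b+.001)
        if q.sum()>8: print(int(round(b*1000)),q.sum(),np.percentile(P[q,2],[10,50,90]).round(4),'umax',np.percentile(u[q],99).round(4))
    return c
E
python3 - <<'E'
from h import *
prof()
E
```

```text
79 16 [0.0688 0.0692 0.0695] umax 0.6168
80 55 [0.0689 0.0695 0.07  ] umax 0.6208
81 85 [0.0687 0.0695 0.0701] umax 0.6238
82 105 [0.0688 0.0696 0.0702] umax 0.6259
83 153 [0.0687 0.0695 0.0703] umax 0.6301
84 156 [0.0687 0.0694 0.0701] umax 0.6332
85 181 [0.0688 0.0696 0.0704] umax 0.6377
86 212 [0.0689 0.0696 0.0703] umax 0.6406
87 238 [0.0687 0.0696 0.0703] umax 0.6428
88 272 [0.0688 0.0696 0.0703] umax 0.6442
89 298 [0.0669 0.0695 0.0704] umax 0.6441
90 976 [0.0613 0.0665 0.0699] umax 0.6444
91 1279 [0.0611 0.0653 0.0692] umax 0.6444
92 169 [0.0614 0.066  0.0699] umax 0.6445
127 127 [0.0685 0.0691 0.0697] umax 0.6483
128 279 [0.0689 0.0696 0.0702] umax 0.6486
129 305 [0.0688 0.0696 0.0704] umax 0.6489
130 301 [0.069  0.0697 0.0705] umax 0.6492
131 323 [0.0688 0.0696 0.0704] umax 0.6486
132 298 [0.0689 0.0696 0.0703] umax 0.6492
133 297 [0.069  0.0696 0.0704] umax 0.6488
134 301 [0.0689 0.0696 0.0704] umax 0.6489
135 310 [0.0689 0.0697 0.0704] umax 0.6492
136 308 [0.0688 0.0697 0.0704] umax 0.6489
137 304 [0.0689 0.0697 0.0705] umax 0.6489
138 652 [0.0632 0.0685 0.0701] umax 0.649
[... 504 characters left out ...]
 umax 0.6503
155 322 [0.0738 0.0747 0.0755] umax 0.6503
156 1473 [0.0622 0.0697 0.0745] umax 0.6503
157 378 [0.0616 0.0677 0.0737] umax 0.6496
192 38 [0.0728 0.0741 0.0747] umax 0.6491
193 277 [0.0738 0.0746 0.0753] umax 0.6501
194 229 [0.0741 0.0748 0.0756] umax 0.6504
195 216 [0.0739 0.0748 0.0756] umax 0.6504
196 212 [0.074  0.0748 0.0756] umax 0.6503
197 187 [0.0742 0.0749 0.0757] umax 0.6504
198 190 [0.0741 0.0749 0.0757] umax 0.6504
199 182 [0.074  0.0747 0.0757] umax 0.6504
200 159 [0.074  0.0748 0.0756] umax 0.6504
201 141 [0.0741 0.0748 0.0756] umax 0.6504
202 130 [0.0741 0.0749 0.0756] umax 0.6504
203 117 [0.0743 0.0749 0.0757] umax 0.6504
204 196 [0.0738 0.0746 0.0754] umax 0.6501
```

The gap is 5.5 mm, the ends agree within 1.5 mm, and second hangs 5 mm above the lid. I shift 4 mm towards first, then lower slowly.

play_rows([
  [0,0.15,0,0,0,0,1],
  [0,0.3,0,0,0,0,1],
  [0,0.4,0,0,0,0,1],
  [0,0.4,0.1,0,0,0,1],
  [0,0.4,0.15,0,0,0,1],
  [0,0.4,0.2,0,0,0,1],
  [0,0.4,0.2,0,0,0,1],
])

```text
t: 6.93
tool_pos: [0.5443, 0.2603, 0.0471]
tool_rot: [3.142, -0.001, 0.118]
wrist_force: [0.5, 0.2, -3.6]
opening: 0.0099
```

Run:
```python
from h import *
s=arm.observe(); print(s['t'],s['tool_pos'],s['wrist_force'],s['opening'])
prof()
```

```text
6.9333 [0.54433812 0.26025776 0.04707015] [ 0.54479434  0.16861312 -3.56122488] 0.009850104566871012
79 17 [0.0687 0.0692 0.0694] umax 0.617
80 69 [0.0687 0.0695 0.07  ] umax 0.6225
81 92 [0.0688 0.0694 0.0702] umax 0.6257
82 128 [0.0689 0.0696 0.0704] umax 0.6274
83 151 [0.0687 0.0694 0.0703] umax 0.6308
84 163 [0.0689 0.0695 0.0703] umax 0.6343
85 203 [0.0688 0.0695 0.0703] umax 0.6368
86 247 [0.0688 0.0696 0.0704] umax 0.6394
87 242 [0.0689 0.0696 0.0704] umax 0.6426
88 284 [0.0689 0.0696 0.0703] umax 0.644
89 325 [0.0669 0.0695 0.0704] umax 0.6443
90 1099 [0.0614 0.0664 0.0698] umax 0.6443
91 1318 [0.061  0.0653 0.0692] umax 0.6443
92 155 [0.0619 0.0662 0.0698] umax 0.6446
127 138 [0.0685 0.0691 0.0697] umax 0.6483
128 330 [0.0687 0.0695 0.0703] umax 0.6486
129 320 [0.0689 0.0696 0.0704] umax 0.6489
130 313 [0.0688 0.0696 0.0704] umax 0.6489
131 343 [0.0688 0.0696 0.0705] umax 0.649
132 333 [0.0689 0.0696 0.0705] umax 0.6489
133 322 [0.0688 0.0696 0.0704] umax 0.6488
134 319 [0.0689 0.0696 0.0704] umax 0.6489
135 349 [0.0688 0.0697 0.0704] umax 0.6492
136 320 [0.0688 0.0697 0.070
[... 600 characters left out ...]
6] umax 0.6491
151 345 [0.07   0.0708 0.0717] umax 0.6494
152 1331 [0.0615 0.0669 0.0708] umax 0.6489
153 95 [0.0608 0.0648 0.0707] umax 0.6483
188 82 [0.0696 0.0703 0.0712] umax 0.6481
189 258 [0.0702 0.0709 0.0718] umax 0.649
190 219 [0.0702 0.071  0.0718] umax 0.6492
191 220 [0.0703 0.071  0.0718] umax 0.6492
192 213 [0.0703 0.0711 0.0718] umax 0.6492
193 206 [0.0702 0.0709 0.0717] umax 0.6492
194 179 [0.0705 0.0711 0.0718] umax 0.6492
195 158 [0.0702 0.071  0.0718] umax 0.6492
196 106 [0.0701 0.0711 0.0717] umax 0.6492
197 136 [0.0703 0.0709 0.0718] umax 0.6492
198 124 [0.0701 0.071  0.0717] umax 0.6492
199 144 [0.0702 0.0709 0.0719] umax 0.6492
200 154 [0.07   0.0708 0.0717] umax 0.6486
```

The gap is 1.5 mm with 1.3 mm left to lower. I finish lowering, open partway (full opening would hit the other leg) and rise.

play_rows([
  [0,0,0.06,0,0,0,1],
  [0,0,0.12,0,0,0,1],
  [0,0,0.15,0,0,0,1],
  [0,0,0.15,0,0,0,1],
  [0,0,0.15,0,0,0,0.6],
  [0,0,0.15,0,0,0,0.6],
  [0,0,0.15,0,0,0,0.6],
  [0,0,0.1,0,0,0,0.6],
  [0,0,-1,0,0,0,0.6],
  [0,0,-3,0,0,0,0.6],
  [0,0,-6,0,0,0,0.6],
  [0,0,-10,0,0,0,0.6],
  [0,0,-12,0,0,0,0.6],
  [0,0,-12,0,0,0,0.6],
  [0,0,-12,0,0,0,0.6],
])

```text
t: 8.23
tool_pos: [0.5456, 0.2606, 0.17]
tool_rot: [-3.141, -0.006, 0.118]
wrist_force: [-0.2, 0.2, -0.8]
opening: 0.034
```

Run:
```python
from h import *
s=arm.observe(); print(s['t'],s['tool_pos'],s['wrist_force'],s['opening'])
c,K,M,W=legs(); cv2.imwrite('pics/w6.png',c['frame'])
inc(.5235,-.2695,.26,-.6)
```

```text
8.2333 [0.54564284 0.26060975 0.16999424] [-0.22980286  0.15279509 -0.79833677] 0.0339617982680349
[320. 128.] 389 (array([603. , 265.7]), 39.1, 11.7, 6.44) z 0.0696
[394. 122.] 1958 (array([609.1, 211.5]), 39.9, 26.1, 6.82) z 0.0695
[468. 122.] 1108 (array([615.3, 157.5]), 39.1, 12.5, 6.56) z 0.0694
[318. 267.] 635 (array([484.4, 251.9]), 39.8, 11.1, 6.67) z 0.0695
[392. 255.] 409 (array([503. , 192.1]), 36.2, 18.1, 46.82) z 0.0693
[448. 265.] 700 (array([498.3, 143.9]), 37.3, 11.9, 6.87) z 0.0693
inc [-8.31 52.36 -9.24] [-0.0002 -0.0017  0.1289]
```

View pics/w6.png

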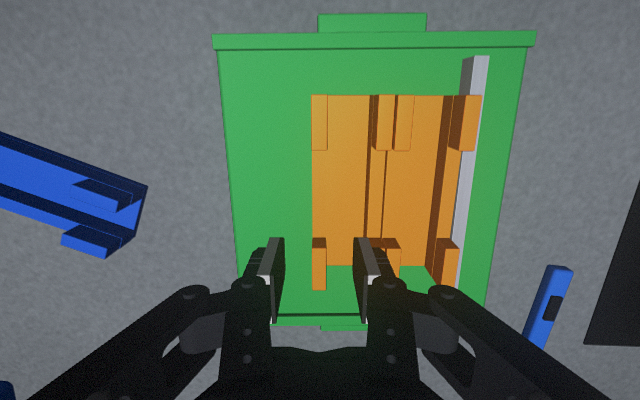

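Second rests level with first: tops at 69.5 mm, gap 2 mm, ends in line, at (355,190) in the picture. The bundle centre line is at (0.550, 0.205), yaw 6.6°. Now to the yellow channel.

play_rows([
  [-0.5,3,-5,0,0,0.02,0.3],
  [-1,6.5,-9.2,0,-0.0017,0.05,0],
  [-8.3,52.36,-9.2,0,-0.0017,0.1289,0],
  [-8.3,52.36,-9.2,0,-0.0017,0.1289,0],
  [-8.3,52.36,-9.2,0,-0.0017,0.1289,0],
  [-8.3,52.36,-9.2,0,-0.0017,0.1289,0],
  [-8.3,52.36,-9.2,0,-0.0017,0.1289,0],
  [-8.3,52.36,-9.2,0,-0.0017,0.1289,0],
  [-8.3,52.36,-9.2,0,-0.0017,0.1289,0],
  [-8.3,52.36,-9.2,0,-0.0017,0.1289,0],
  [-8.3,52.36,-9.2,0,-0.0017,0.1289,0],
  [-8.3,52.36,-9.2,0,-0.0017,0.1289,0],
  [-8.3,52.36,-9.2,0,-0.0017,0.1289,0],
  [-8.3,52.36,-5.5,0,-0.0017,0.1289,0],
  [-8.3,52.36,-1.5,0,-0.0017,0.1289,0],
  [-8.3,52.36,1,0,-0.0017,0.1289,0],
  [-8.3,52.36,1,0,-0.0017,0.1289,0],
  [-8.3,52.36,1,0,-0.0017,0.1289,0],
  [-8.3,52.36,1,0,-0.0017,0.1289,0],
])

```text
t: 9.87
tool_pos: [0.5245, -0.2696, 0.1585]
tool_rot: [3.141, -0.0, -0.01]
wrist_force: [0.4, -0.9, 0.9]
opening: 0.0855
```

Run:
```python
from h import *
s=arm.observe(); print(s['t'],s['tool_pos'],s['tool_rot'],s['opening'])
c,K,M,W=look('w7'); mk=masks(c['frame']); m=(mk['yellow']|mk['orange'])>0
P=W[m&(W[...,2]>.05)&(W[...,2]<.058)]; P=P[abs(P[:,1]+.27)<.08]; print('top',rect(P),np.median(P[:,2]))
t=np.radians(rect(P)[3]); inc(rect(P)[0][0]/1000,rect(P)[0][1]/1000,.046,rect(P)[3])
```

```text
9.8667 [ 0.52445955 -0.26958826  0.15845911] [ 3.14077085e+00 -4.61537781e-04 -9.99248184e-03] 0.0855132260460635
wrist yellow [543.  49.] [487   0 112 105] 7148 ztop 0.0361 top (array([ 631.7, -444.2]), 73.6, 44.0, -11.52) zq [0.018 0.033 0.034 0.035]
wrist yellow [317. 183.] [276  89  84 196] 15019 ztop 0.054 top (array([ 523.5, -270.4]), 159.7, 60.2, -0.53) zq [0.051 0.052 0.053 0.053]
top (array([ 523.5, -270.4]), 159.7, 60.2, -0.53) 0.052690803635149136
inc [-0.18  0.02 11.35] [ 0.0021 -0.0021 -0.0006]
```

play_rows([
  [-0.1,0.02,3,0.002,-0.002,0,0],
  [-0.15,0.02,6,0.002,-0.002,0,0],
  [-0.18,0.02,8.5,0.002,-0.002,0,0],
  [-0.18,0.02,10.5,0.002,-0.002,0,0],
  [-0.18,0.02,11.5,0.002,-0.002,0,0],
  [-0.18,0.02,12.1,0.002,-0.002,0,0],
  [-0.18,0.02,12.1,0.002,-0.002,0,0],
  [-0.18,0.02,12.1,0.002,-0.002,0,1],
  [-0.18,0.02,12.1,0.002,-0.002,0,1],
  [-0.18,0.02,12.1,0.002,-0.002,0,1],
  [-0.18,0.02,12.1,0.002,-0.002,0,1],
  [-0.18,0.02,12.1,0.002,-0.002,0,1],
], force=60)

```text
t: 10.92
tool_pos: [0.5234, -0.2707, 0.0385]
tool_rot: [3.141, -0.001, -0.01]
wrist_force: [-0.6, 0.0, 6.1]
opening: 0.0589
```

play_rows([
  [0,0,-0.5,0,0,0,1],
  [0,0,-2,0,0,0,1],
  [0,0,-5,0,0,0,1],
  [0,0,-9,0,0,0,1],
  [0,0,-13,0,0,0,1],
  [0,0,-16,0,0,0,1],
  [0,0,-17,0,0,0,1],
  [0,0,-17,0,0,0,1],
  [0,0,-17,0,0,0,1],
])

```text
t: 11.67
tool_pos: [0.5219, -0.2696, 0.2051]
tool_rot: [-3.139, 0.004, -0.011]
wrist_force: [-0.1, -0.0, -2.4]
opening: 0.0588
```

```bash
cat >> h.py <<'E'
def held():
    s=arm.observe(); c,K,M=cam('wrist'); W=cloud(c,K,M); A=R.from_euler('xyz',s['tool_rot'])
    mk=masks(c['frame']); m=(mk['yellow']|mk['orange'])>0
    T=A.inv().apply((W-s['tool_pos']).reshape(-1,3)); P=T[m.ravel()&(abs(T[:,2])<.05)&(T[:,0]>.03)&(abs(T[:,1])<.06)]
    top=P[P[:,2]<np.percentile(P[:,2],30)+.006]
    g=np.linalg.lstsq(np.c_[top[:,:2],np.ones(len(top))],top[:,2],rcond=None)[0]
    print('held: x',np.percentile(top[:,0],[1,99.5]).round(4),'y',np.percentile(top[:,1],[.5,99.5]).round(4),'plane',g.round(4), 'rect',rect(top))
    return c
E
python3 - <<'E'
from h import *
s=arm.observe(); print(s['t'],s['tool_pos'],s['tool_rot'],s['wrist_force'],s['opening'])
held()
inc(.5502,.2048,.19,6.6)
E
```

```text
11.6667 [ 0.52188411 -0.26961574  0.2050977 ] [-3.13871208  0.00376208 -0.01051752] [-0.12340955 -0.03494301 -2.39818187] 0.058843902946710804
held: x [0.0306 0.0804] y [-0.0281  0.0308] plane [ 0.0004  0.0004 -0.0141] rect (array([55.2,  1.4]), 60.4, 50.5, 89.96)
inc [  2.4  -47.41   1.57] [-0.0051  0.0057 -0.1258]
```

Yellow is held level and centred. I carry it over the bundle and look before lowering.

play_rows([
  [0.1,-2,0,-0.002,0.003,0,1],
  [0.3,-5.5,0.5,-0.005,0.0057,-0.03,1],
  [0.5,-9.5,1,-0.005,0.0057,-0.06,1],
  [0.7,-13.5,1,-0.005,0.0057,-0.09,1],
  [0.9,-17.5,1,-0.005,0.0057,-0.12,1],
  [1.1,-21.5,1,-0.005,0.0057,-0.1258,1],
  [1.3,-25.5,1,-0.005,0.0057,-0.1258,1],
  [1.5,-29.5,1,-0.005,0.0057,-0.1258,1],
  [1.7,-33.5,1,-0.005,0.0057,-0.1258,1],
  [1.9,-37.5,1,-0.005,0.0057,-0.1258,1],
  [2.1,-41.5,1,-0.005,0.0057,-0.1258,1],
  [2.3,-44.5,1.5,-0.005,0.0057,-0.1258,1],
  [2.4,-46.5,3,-0.005,0.0057,-0.1258,1],
  [2.4,-47.4,5.5,-0.005,0.0057,-0.1258,1],
  [2.4,-47.4,7.5,-0.005,0.0057,-0.1258,1],
  [2.4,-47.4,8.5,-0.005,0.0057,-0.1258,1],
  [2.4,-47.4,8.5,-0.005,0.0057,-0.1258,1],
  [2.4,-47.4,8.5,-0.005,0.0057,-0.1258,1],
  [2.4,-47.4,8.5,-0.005,0.0057,-0.1258,1],
])

```text
t: 13.3
tool_pos: [0.5518, 0.2035, 0.1228]
tool_rot: [3.139, -0.004, 0.114]
wrist_force: [0.5, 0.4, -2.6]
opening: 0.0589
```

Run:
```python
from h import *
s=arm.observe(); print(s['t'],s['tool_pos'],s['tool_rot'],s['wrist_force'],s['opening'])
c=held(); cv2.imwrite('pics/w8.png',c['frame'])
c,K,M,W=legs(.064,.075); c,K,M,W=legs(.12,.15)
```

```text
13.3 [0.55178312 0.20349775 0.12283464] [ 3.1386129  -0.00410457  0.11448748] [ 0.49981879  0.43215985 -2.64572131] 0.05893919457322264
held: x [0.0306 0.0802] y [-0.0281  0.0308] plane [ 0.0002  0.     -0.0141] rect (array([55.2,  1.3]), 60.2, 50.3, 89.98)
[224. 138.] 466 (array([602.7, 265.6]), 39.7, 12.3, 6.91) z 0.0695
[409. 127.] 1200 (array([615.6, 156.7]), 39.0, 11.4, 6.93) z 0.0696
[318. 209.] 39727 (array([572.2, 204.4]), 120.9, 66.8, 6.41) z 0.138
```

View pics/w8.png

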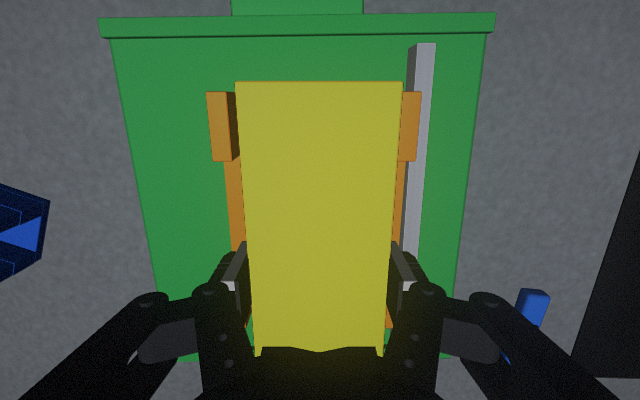

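Yellow hangs over the bundle at (318,210), and both outer orange legs show, at (224,138) and (409,127). I need about −2 mm in x and +2.5 mm in y. Then I go down in two stages.

```bash
python3 -c "
from h import *
inc(.5495,.206,.092,6.7)"
```

```text
inc [-0.26 -0.27  3.16] [ 0.0029 -0.0056 -0.0023]
```

play_rows([
  [-0.15,-0.15,0,0.003,-0.005,-0.002,1],
  [-0.26,-0.27,0,0.003,-0.005,-0.002,1],
  [-0.26,-0.27,0.3,0.003,-0.005,-0.002,1],
  [-0.26,-0.27,0.8,0.003,-0.005,-0.002,1],
  [-0.26,-0.27,1.3,0.003,-0.005,-0.002,1],
  [-0.26,-0.27,1.8,0.003,-0.005,-0.002,1],
  [-0.26,-0.27,2.3,0.003,-0.005,-0.002,1],
  [-0.26,-0.27,2.8,0.003,-0.005,-0.002,1],
  [-0.26,-0.27,3.1,0.003,-0.005,-0.002,1],
  [-0.26,-0.27,3.1,0.003,-0.005,-0.002,1],
  [-0.26,-0.27,3.1,0.003,-0.005,-0.002,1],
])

```text
t: 14.37
tool_pos: [0.5482, 0.2062, 0.0908]
tool_rot: [-3.142, 0.002, 0.117]
wrist_force: [-0.1, -0.4, -1.0]
opening: 0.0589
```

Run:
```python
from h import *
s=arm.observe(); print(s['t'],s['tool_pos'],s['tool_rot'],s['wrist_force'],s['opening'])
held()
legs(.064,.076); legs(.09,.12)
inc(.5495,.206,.0645,6.7)
```

```text
14.3667 [0.54823502 0.20617879 0.0908472 ] [-3.14157395e+00  2.49084488e-03  1.17270458e-01] [-0.05548375 -0.35180519 -1.04638355] 0.058929713756568816
held: x [0.0306 0.0802] y [-0.0281  0.0307] plane [ 0.0004  0.     -0.0141] rect (array([55.2,  1.4]), 60.4, 50.4, 89.94)
[207. 138.] 1121 (array([602.9, 265.7]), 39.8, 12.5, 7.11) z 0.0696
[432. 125.] 2311 (array([615.4, 157.1]), 39.9, 12.5, 6.62) z 0.0695
[318. 209.] 39735 (array([568.2, 208.8]), 121.4, 63.9, 6.57) z 0.1055
inc [0.08 0.03 2.7 ] [-0.      0.0012  0.0004]
```

Yellow is centred within 1 mm and its feet are already about 14 mm inside the troughs with no contact force. I continue down slowly.

play_rows([
  [0.08,0.03,0.4,0,0.001,0,1],
  [0.08,0.03,0.8,0,0.001,0,1],
  [0.08,0.03,1.2,0,0.001,0,1],
  [0.08,0.03,1.6,0,0.001,0,1],
  [0.08,0.03,1.9,0,0.001,0,1],
  [0.08,0.03,2.15,0,0.001,0,1],
  [0.08,0.03,2.35,0,0.001,0,1],
  [0.08,0.03,2.5,0,0.001,0,1],
  [0.08,0.03,2.5,0,0.001,0,1],
  [0.08,0.03,2.5,0,0.001,0,1],
])

```text
t: 15.35
tool_pos: [0.5492, 0.206, 0.0661]
tool_rot: [-3.142, 0.001, 0.117]
wrist_force: [-0.2, -0.0, -1.9]
opening: 0.0586
```

Run:
```python
from h import *
s=arm.observe(); print(s['t'],s['tool_pos'],s['tool_rot'],s['wrist_force'],s['opening'])
held()
legs(.064,.073); legs(.074,.1)
```

```text
15.35 [0.54916777 0.20601635 0.0661202 ] [-3.14153672e+00  9.72406393e-04  1.17304348e-01] [-0.19129583 -0.04968265 -1.88904408] 0.058647322984676085
held: x [0.0306 0.0802] y [-0.0281  0.0307] plane [ 0.0004  0.     -0.0142] rect (array([55.2,  1.3]), 60.4, 50.3, 89.97)
[186. 139.] 2554 (array([602.9, 265.5]), 39.7, 12.8, 7.38) z 0.0695
[453. 132.] 3313 (array([615.6, 157.2]), 39.9, 12.9, 6.97) z 0.0695
[318. 209.] 39720 (array([569.1, 207. ]), 121.2, 60.5, 6.76) z 0.0804
```

Yellow's top is at 80.4 mm, so 2.9 mm remains. I lower it, release and rise.

play_rows([
  [0,0,0.1,0,0,0,1],
  [0,0,0.18,0,0,0,1],
  [0,0,0.25,0,0,0,1],
  [0,0,0.29,0,0,0,1],
  [0,0,0.31,0,0,0,1],
  [0,0,0.31,0,0,0,1],
  [0,0,0.31,0,0,0,0.15],
  [0,0,0.31,0,0,0,0.1],
  [0,0,0.31,0,0,0,0.1],
  [0,0,0.2,0,0,0,0],
  [0,0,0,0,0,0,0],
  [0,0,-1,0,0,0,0],
  [0,0,-3,0,0,0,0],
  [0,0,-6,0,0,0,0],
  [0,0,-10,0,0,0,0],
  [0,0,-13,0,0,0,0],
  [0,0,-14,0,0,0,0],
  [0,0,-14,0,0,0,0],
  [0,0,-14,0,0,0,0],
])

```text
t: 17.08
tool_pos: [0.5493, 0.206, 0.2063]
tool_rot: [-3.142, 0.0, 0.117]
wrist_force: [0.5, -0.0, -0.7]
opening: 0.0853
```

Run:
```python
from h import *
s=arm.observe(); print(s['t'],s['tool_pos'],s['tool_rot'],s['wrist_force'],s['opening'])
legs(.064,.073); c,*_=legs(.074,.1); cv2.imwrite('pics/w9.png',c['frame'])
c,K,M=cam('scene'); cv2.imwrite('pics/s9.png',c['frame'])
```

```text
17.0833 [0.54930008 0.20600022 0.20628303] [-3.14155833e+00  3.19074420e-04  1.17297045e-01] [ 0.54870341 -0.0462594  -0.67724987] 0.08527067346909446
[258. 112.] 109 (array([603.4, 264.6]), 39.2, 11.6, 9.72) z 0.0692
[385. 116.] 649 (array([615.5, 157.2]), 39.6, 12.1, 6.66) z 0.0695
[261. 244.] 512 (array([484.2, 251.6]), 39.9, 12.0, 6.54) z 0.0696
[376. 244.] 527 (array([497. , 143.5]), 40.2, 12.1, 5.99) z 0.0695
[318. 175.] 12588 (array([549.9, 204.7]), 158.9, 60.1, 6.8) z 0.0777
```

View pics/w9.png

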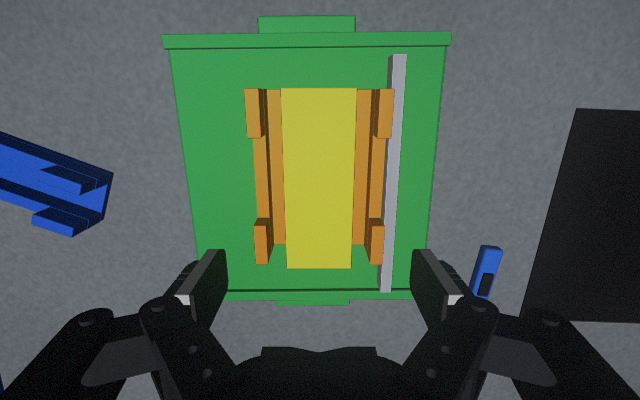

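The last view shows the yellow channel nested at (318,180) between both pairs of outer legs, with ends in line. Its top is at 77.7 mm against 69.5 mm for the oranges, and the gripper is clear.

```bash
python3 -c "
from h import *
print(arm.sign_off())"
```

```text
the job is handed in; nothing more can be done
None
```

The bundle is packed on the lid by the rail and handed in at about 17 s of the 69 s allowed. No verdict came back.

**What I did:**
- **Second orange channel:** I pinched it by its outer leg in the notch, lowered it beside the first on the side away from the rail, and let go.
- **Yellow channel:** I gripped it across its sides, carried it over, lowered it slowly into both troughs, released it and raised the gripper clear.

**Last checks by wrist camera:**
- **Orange channels:** all four visible leg tops are at 69.2–69.6 mm, so both lie flat. The gap is about 2 mm, putting the centres about 62 mm apart, and the ends are in line within about 2 mm.
- **Yellow channel:** its top is 8.2 mm above the orange tops (8 mm expected), centred over the meeting line within 1 mm and parallel within 1°.
- **Forces:** every wrist-force reading at the end of a move stayed below 7 N, and the arm ended clear of the parts.

**Disagreements:** the cameras differed by about 2–3 mm in absolute position, so I made the final corrections from wrist-camera views of the held part and its target together. I did not re-measure the carton, tape roll and cutter at the end, but the arm never worked close to them.

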